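Index the topping marker

ROBOT

A 6-joint arm with a two-finger parallel gripper is mounted at the origin on a cart in front of the work surface, level with it; the furniture and walls round the work are solid. World frame = base frame: x ahead of the robot, y to its left, z up, the work surface at z = 0. Lengths are in m, angles in rad, forces in N, time in s.
With the tool pointing down it reaches from about 0.35 to 0.975 m from the base axis. Payload 4.9 kg.
Tool frame: the origin (TCP) lies between the finger pads; the fingertips stand 17 mm ahead of it and the grasp point (between the pads) lies 2 mm behind it (manip.nose_length is the distance from the TCP to the fingertips, in m); z points along the fingers, y is the line along which they close (so a half turn about z gives the same grasp; the last joint's range is limited). The gripper opens to 85 mm and grips with 20 to 120 N. Pads are 22 mm wide; open, the fingers measure 114 mm over their backs; the gripper's body (76 mm by 85 mm) begins 54 mm behind the grasp point. The pads swing forward as they close: fully open they stand 13 mm farther back than shut.
Start: joints at [-1.41, 0.053, 1.613, -0, 1.476, -0.119], TCP at [0.173, -0.601, 0.248] pointing down, gripper open.
Joint ranges: [-3.01, 3.01], [-1.01, 2.22], [0.06, 2.58], [-1.02, 4.17], [0.09, 2.62], [-3.14, 3.14]. Speed limits (rad/s): [2.57, 2.57, 3.14, 3.14, 3.14, 3.14].

INTERFACE

Orientations are given as a unit quaternion [w, x, y, z].
In Python, from plant import manip gives the robot as it stands. The module is installed in compiled form; this text tells all that it offers.
- The arm moves only by the tool apply_moves, never from a script. Its argument "moves" is a list of rows, each a list of 3 entries, a list of its own where there are three numbers: the turn, a rotation vector about the tool's x, y, z in rad, then the shift along the tool's x, y, z in cm, then the closure, from -1 (fully open) to 1 (shut), so that 0 is half open. A call has 1 to 20 rows; each row is the pose to reach, as a shift and turn from the pose commanded when the call began, along the tool's axes at that moment; what a row does not reach only later rows make up. A row lasts 1/10 s, in which the tool goes at most 50 mm and 8.59 degrees, less where a joint would pass 70% of its speed; a pose out of reach is approached as far as the arm can. A call with a gripper value outside its range is refused whole. The fingers move at their own pace and stop on an object; the grip force is fixed at half the most. Time passes only in rows, so rows that repeat a pose let the fingers close. It gives the time, the measured TCP pose, the force, the opening and the grip force at its end, in the units of the state.
- manip.state(): the state, without advancing time (a new reading comes with each control period).
- manip.grab_frame(name): name is "scene" or "side" or "wrist"; returns a dict with "image" (420x560x3 uint8, red, green, blue), "K" (3x3 intrinsics, pixels), "k1" (the pictures are not rectified: a ray, as slopes to the right and down, at radius r is drawn at 1 + k1 r^2 times it, then the intrinsics apply), "rvec" (rotation vector, rad) and "tvec" (3), from world to camera coordinates, as OpenCV has them. Camera axes: x right, y down, z forward; pixel columns grow to the right and rows downward; lengths in m; the calibration is good to about 2 mm. A picture is of the moment at which its call begins. There is no depth.
- manip.job_done(): hands the job in; it is judged then, once.
Trained networks look in a picture, given as the dict that the camera call returned (one of the last four; its "shot" number tells which), for a name from the list of things; names that differ only in an ending like _2 or _b are one class to them, and where a whole thing is asked for, a point or a joint stands for the part that bears it (a point fixed in the world has none). Each returns a list of dicts, best first, with "score" (0 to 1); they miss things now and then, are a little off and sometimes report something else, mostly with a low value. They report only what shows in the picture. A call takes as long as a camera call. They do not tell look-alikes from the thing itself.
- manip.look_for(picture, label): "location" ([x, y, z] in m, in the coordinates of the camera as it stood for that picture, good to about 4 mm: the middle of the surface that is visible of it).
- manip.silhouettes(picture, label): "pixels" (420x560 bool, what is visible of it).
- manip.spot_point(picture, label): "location" ([x, y, z] in m, in the coordinates of the camera as it stood for that picture, good to about 4 mm: a listed point, or the origin of a listed thing).
The state is a dict: "time": time; "joint_pos": joint angles; "joint_vel": joint speeds; "joint_efforts": joint torques, N m; "tool_pos": TCP position; "tool_rot": TCP orientation; "contact_force": force on the tool from outside, world axes, zero at the start; "ft_torque": the same for the moment, N m; "gripper_width": opening from 0.0 (shut) to 1.0 (fully open); "grasp_force": force on a finger pad.
Only numpy, scipy, OpenCV 4.12 (cv2) and the standard library are available. Lean on these libraries where they do the work, as an engineer would, in place of code of your own. Each camera call takes 0.05 s, during which the arm holds its last target. There are 200 camera calls.

TASK

Three topping tubs stand in a row on a tray, and a sliding marker with a yellow fin runs on the rail in front of them. With your fingertips, push the marker along its rail until it drops into the notch in front of the tub of dark pink berries, and leave it seated in that notch. Only push the fin from one side at a time, do not pinch it, and leave the tubs and the milk jug where they stand.

Things in the scene. Friction and masses are not known exactly. Their poses are not given: they have to be found in the camera images.
- tray: fixed aluminium tray, 210 mm (x) by 460 mm (y), plate 8 mm thick; origin on the worktop below the rail. Its y axis runs along the rail, its x axis points from the rail to the row of tubs, which stand at x = +0.111 m. A steel strip (16 mm wide, top at z = 0.026 m) runs along the rail at x = -0.026 m and is cut by three notches, 16 mm wide, centred at y = -0.11, 0 and +0.11 m; each lies in front of one tub, with a black line on the tray between them
- marker (a joint): position of the sliding marker along the tray's y axis, m: it stands at tray y = this value, so it is -0.11, 0 or +0.11 when in a notch; travel -0.16 to +0.16, and it starts between the -0.11 and the 0 notch. Slides with about 1.2 N of friction; its spring pin snaps into a notch from about 5 mm either side and centres itself when let go; pushing it on out of a notch takes about 7 N more, so the push first eases, then stiffens
- marker_fin (a point): middle of the top edge of the marker's upright yellow fin, 89 mm above the worktop. The fin is 44 mm wide (tray x) and 22 mm thick (tray y) and reaches down 46 mm, to the black saddle (74 mm in tray x, 64 mm in tray y, top 42 mm above the worktop)
- pad_left: yellow push plate on the +y side of the fin, 44 mm wide (tray x), 6 mm thick, 46 mm tall; origin at its centre, 66 mm above the worktop; its outer face, 3 mm to +y of the origin, is 11 mm from the marker's middle. Press here to push the marker to -y
- pad_right: the same on the -y side of the fin; its outer face is 3 mm to -y of its origin. Press here to push the marker to +y
- pin (a joint): drop of the marker's orange spring pin, m: below 0.001 while it rides on the strip, about 0.003 when it has dropped into a notch. Its head stands out of the saddle in front of the fin (tray x = -0.026 m)
- tub_pearls: thin-walled clear square tub, 69 x 69 mm and 75 mm tall, open at the top, holding a black filling; stands loose on the tray behind one of the three notches (which one varies); origin at the centre of its underside
- tub_oats: thin-walled clear square tub, 69 x 69 mm and 75 mm tall, open at the top, holding a pale beige filling; stands loose on the tray behind one of the three notches (which one varies); origin at the centre of its underside
- tub_berries: thin-walled clear square tub, 69 x 69 mm and 75 mm tall, open at the top, holding a dark pink (berry) filling; stands loose on the tray behind one of the three notches (which one varies); origin at the centre of its underside
- milk_jug: small steel milk jug, 101 x 69 mm, 92 mm tall, standing loose to the left of the tray; origin at the centre of its underside
Mind the look-alikes: they are no part of the job. Leave any purple look-alike of the tub_berries alone.

How it is judged:
At the end, for the whole second after the job is handed in: The marker stands within 4 mm of the notch in front of the pink tub, its pin dropped by more than 1.6 mm into the notch, at rest (((value of joint marker between -0.114 and -0.106 m and y of tub_berries in the frame of tray between -0.14 and -0.08 m) or (value of joint marker between -0.004 and 0.004 m and y of tub_berries in the frame of tray between -0.03 and 0.03 m) or (value of joint marker between 0.106 and 0.114 m and y of tub_berries in the frame of tray between 0.08 and 0.14 m)) and value of joint pin above 0.0016 m and velocity of joint marker between -0.005 and 0.005 m/s); the robot touches nothing.
It fails at once if the fin is pinched (pressed on both sides at once) (contact force between the fingers and pad_left above 1 N and contact force between the fingers and pad_right above 1 N).
It fails at once if a tub is shifted by more than 12 mm, tipped or lifted (distance of any of tub_pearls, tub_oats, tub_berries from where it was at the start of the episode above 0.012 m or angle between any of tub_pearls, tub_oats, tub_berries's own z axis and vertical above 0.2 rad).
It fails at once if the milk jug is shifted by more than 15 mm or tipped (distance of milk_jug from where it was at the start of the episode above 0.015 m or angle between milk_jug's own z axis and vertical above 0.2 rad).
It also fails if it takes over 54 s, if anything falls off the work surface, if the arm or the gripper's body presses on something with over 40 N, if the wrist force passes 120 N, or if a joint passes its speed limit or range.

## Working session

There is one attempt and no reset: what is moved stays moved. The work goes in short steps, Python scripts to look and compute and a tool call to move; the robot and the scene stay as the last step left them, time stands still between calls to the robot, and variables do not carry over. Pictures are saved under pics/ and viewed, at most 10 in all, crops included, and the job is handed in when it is done.

Besides the shell and the picture viewer there is one more tool, called as name(argument=value, ...) on one line, values as JSON. apply_moves: Moves the arm, as the interface text tells. Its arguments: {"type":"object","properties":{"moves":{"type":"array"}},"required":["moves"]}

```bash
mkdir -p pics; cat > h.py <<'E'
from plant import manip
import numpy as np, cv2
from scipy.spatial.transform import Rotation as R
def cam2w(p,X): 
    Rm=cv2.Rodrigues(np.array(p["rvec"],float))[0]; return Rm.T@(np.array(X)-np.array(p["tvec"]).ravel())
def save(p,n): cv2.imwrite(f"pics/{n}.png",p["image"][:,:,::-1])
E
python3 - <<'E'
from h import *
ims=[]
for c in("scene","side"):
    p=manip.grab_frame(c); ims.append(p)
    save(p,c+"0")
    for l in("marker_fin","tray","pad_left","pad_right","tub_berries","tub_pearls","tub_oats","milk_jug"):
        for d in manip.spot_point(p,l)[:3]: print(c,l,round(d["score"],2),cam2w(p,d["location"]).round(3))
print(manip.state())
E
```

```text
scene marker_fin 0.56 [ 0.514 -0.058  0.087]
scene tray 0.75 [ 0.498 -0.027  0.001]
scene pad_left 0.51 [ 0.516 -0.045  0.065]
scene pad_right 0.64 [ 0.518 -0.065  0.062]
scene tub_berries 0.93 [ 0.35  -0.138  0.001]
scene tub_pearls 0.73 [ 0.618 -0.017  0.005]
scene tub_oats 0.55 [0.599 0.095 0.014]
side marker_fin 0.6 [ 0.518 -0.057  0.091]
side tray 0.79 [ 0.507 -0.025  0.001]
side pad_left 0.65 [ 0.512 -0.044  0.066]
side pad_right 0.66 [ 0.504 -0.024  0.005]
side pad_right 0.62 [ 0.517 -0.064  0.068]
side tub_berries 0.84 [ 0.353 -0.137  0.002]
side tub_berries 0.69 [ 0.512 -0.045  0.064]
side tub_berries 0.5 [ 0.63  -0.127  0.007]
side tub_pearls 0.66 [ 0.617 -0.019  0.006]
side tub_oats 0.63 [0.606 0.097 0.009]
side milk_jug 0.62 [0.609 0.4   0.   ]
{'time': 0.9, 'joint_pos': array([-1.40999390e+00,  5.26751035e-02,  1.61285803e+00,  4.22813104e-05,
        1.47600882e+00, -1.18995465e-01]), 'joint_vel': array([-1.56101283e-03,  9.47720559e-05, -1.27841518e-03,  7.99465216e-04,
       -2.77099478e-03,  3.12517634e-04]), 'joint_efforts': array([ 3.90503046e-04, -3.93665779e+01, -3.70474219e+01, -8.18205467e-05,
        2.61124933e-04,  7.91346679e-06]), 'tool_pos': array([ 0.17261428, -0.600688  ,  0.24834413]), 'tool_rot': array([2.49030863e-05, 9.90230371e-01, 1.39441067e-01, 2.15710420e-05]), 'contact_force': array([-0.3555565 , -0.03787912, -0.08852246]), 'ft_torque': array([0.027171  , 0.00392533, 0.01751147]), 'grasp_force': 0.0, 'gripper_width': 1.000637818692273}
```

View pics/scene0.png

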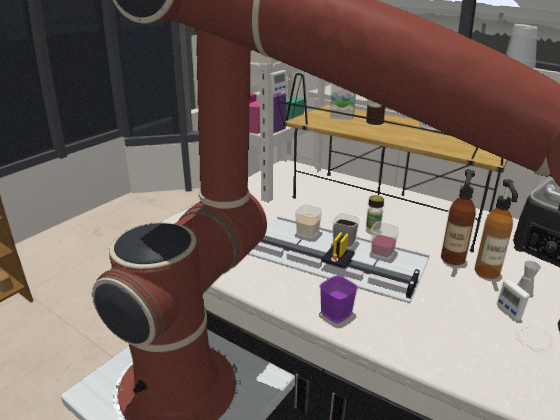

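View pics/side0.png

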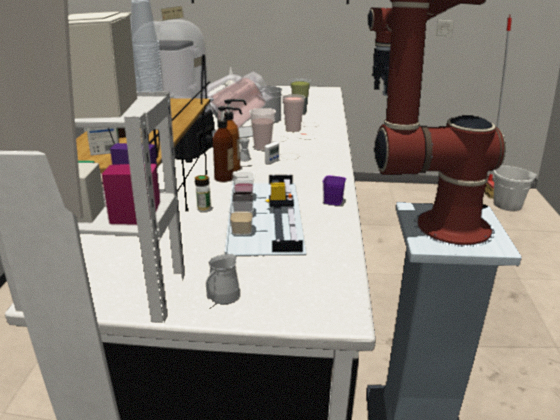

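The pink tub is the right-most one (scene px 385,240; world about 0.63, -0.127), so it sits at the -0.11 notch. The purple tub at (338,298) is the decoy. The marker stands at about tray y = -0.03, so I push pad_left towards -y. First I move above the +y side of the fin with the gripper shut.

apply_moves(moves=[[[0, 0, 0], [4, -4, 0], 1], [[0, 0, 0], [8, -8, 0], 1], [[0, 0, 0], [12, -12, 0], 1], [[0, 0, 0], [16, -16, 0], 1], [[0, 0, 0], [19, -19, 0], 1], [[0, 0, 0], [22, -22, 0], 1], [[0, 0, 0.05], [25, -25, 0], 1], [[0, 0, 0.1], [28, -28, 0], 1], [[0, 0, 0.16], [31, -31, 0], 1], [[0, 0, 0.16], [34, -34, 0], 1], [[0, 0, 0.16], [37, -37, 0], 1], [[0, 0, 0.16], [40, -40, 0], 1], [[0, 0, 0.16], [43, -43, 0], 1], [[0, 0, 0.16], [45.5, -45.5, 0], 1], [[0, 0, 0.16], [47.5, -47.5, 0], 1], [[0, 0, 0.16], [48.5, -48.5, 0], 1], [[0, 0, 0.16], [48.9, -48.7, 0], 1], [[0, 0, 0.16], [48.9, -48.7, 0], 1], [[0, 0, 0.16], [48.9, -48.7, 0], 1], [[0, 0, 0.16], [48.9, -48.7, 0], 1]])

```text
time: 2.9
tool_pos: [0.5078, 0.0014, 0.2483]
tool_rot: [0.0, 0.998, 0.059, -0.0]
contact_force: [0.4, -0.3, -0.0]
gripper_width: 0.0
grasp_force: 0.0
```

```bash
python3 - <<'E'
from h import *
p=manip.grab_frame("wrist"); save(p,"w1")
for l in("marker_fin","tray","pad_left","pad_right","tub_berries","tub_pearls","tub_oats"):
    for d in manip.spot_point(p,l)[:2]: print(l,round(d["score"],2),cam2w(p,d["location"]).round(4))
s=manip.state(); print(s["time"],s["tool_pos"],s["contact_force"],s["gripper_width"],manip.nose_length)
print(R.from_quat(s["tool_rot"],scalar_first=True).as_matrix().round(3))
E
```

```text
marker_fin 0.9 [ 0.5155 -0.052   0.0855]
tray 0.88 [ 0.5053 -0.0281  0.0024]
pad_left 0.9 [ 0.5147 -0.0455  0.0687]
pad_left 0.66 [ 0.5057 -0.0278  0.001 ]
pad_right 0.66 [ 0.5182 -0.0627  0.0635]
tub_berries 0.83 [ 0.3523 -0.1361 -0.0013]
tub_berries 0.66 [ 0.6302 -0.1263  0.0073]
tub_pearls 0.61 [ 0.6108 -0.0163  0.0122]
tub_oats 0.58 [0.6033 0.0919 0.0087]
3.3 [0.50804467 0.00230697 0.24832604] [ 0.85284161 -0.06162201  0.45080962] -0.0010156502055247204 0.017
[[ 0.993  0.119  0.   ]
 [ 0.119 -0.993 -0.   ]
 [ 0.     0.    -1.   ]]
```

View pics/w1.png

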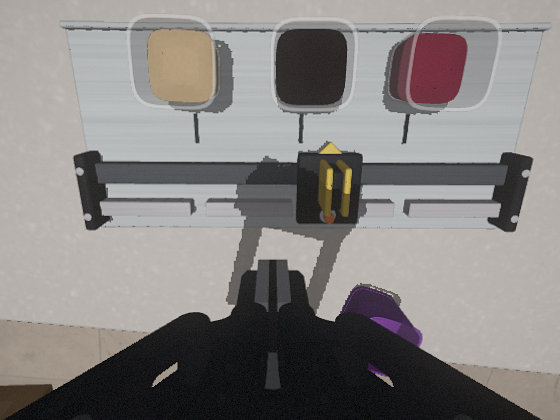

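The view shows the pink tub on the right, the strip notches at about (198,208) and (399,208), the fin at about (337,185), and the pin at (328,218). I back-project the notches to get the rail geometry.

```bash
cat >> h.py <<'E'
def px2w(p,uv,z):
    K=np.array(p["K"]); d=np.zeros(5); d[0]=p["k1"]
    n=cv2.undistortPoints(np.array([[uv]],float),K,d)[0,0]
    Rm=cv2.Rodrigues(np.array(p["rvec"],float))[0]; C=-Rm.T@np.array(p["tvec"]).ravel()
    r=Rm.T@np.array([n[0],n[1],1]); return C+r*(z-C[2])/r[2]
E
python3 - <<'E'
from h import *
p=manip.grab_frame("wrist")
im=p["image"]
print("row208 R", [int(v) for v in im[207,184:212,0]],[int(v) for v in im[208,388:412,0]])
for uv in[(190,208),(206,208),(198,208),(394,208),(405,208),(399,208)]: print(uv,px2w(p,uv,.026).round(4))
cv2.imwrite("pics/w2.png",cv2.resize(im[120:245,170:430,::-1],None,fx=3,fy=3,interpolation=cv2.INTER_CUBIC))
E
```

```text
row208 R [182, 181, 182, 183, 181, 182, 169, 119, 74, 77, 80, 92, 136, 186, 183, 182, 182, 183, 183, 182, 184, 175, 158, 180, 184, 184, 183, 183] [175, 173, 171, 173, 172, 175, 163, 179, 177, 179, 179, 178, 179, 179, 180, 187, 103, 79, 85, 83, 84, 77, 141, 175]
(190, 208) [0.4645 0.0869 0.026 ]
(206, 208) [0.4666 0.0698 0.026 ]
(198, 208) [0.4656 0.0784 0.026 ]
(394, 208) [ 0.4909 -0.1311  0.026 ]
(405, 208) [ 0.4923 -0.1428  0.026 ]
(399, 208) [ 0.4915 -0.1364  0.026 ]
```

View pics/w2.png

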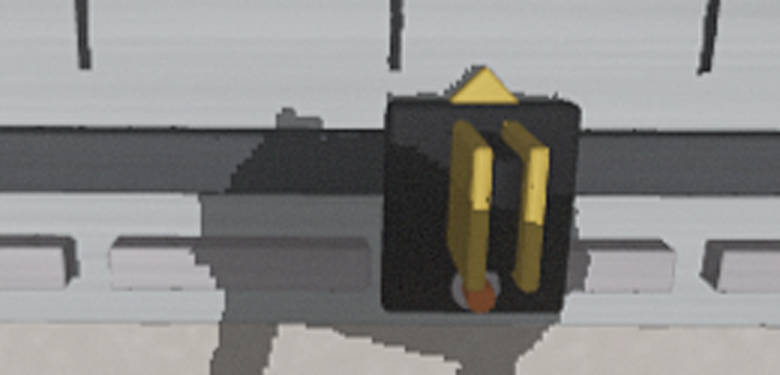

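apply_moves(moves=[[[0, 0, 0], [0, 0, 3], 1], [[0, 0, 0], [0, 0, 6], 1], [[0, 0, 0], [0, 0, 9], 1], [[0, 0, 0], [0, 0, 12], 1], [[0, 0, 0], [0, 0, 14.5], 1], [[0, 0, 0], [0, 0, 16.5], 1], [[0, 0, 0], [0, 0, 17.2], 1], [[0, 0, 0], [0, 0, 17.2], 1], [[0, 0, 0], [0, 0, 17.2], 1], [[0, 0, 0], [0, 1.0, 17.2], 1], [[0, 0, 0], [0, 2.0, 17.2], 1], [[0, 0, 0], [0, 2.4, 17.2], 1], [[0, 0, 0], [0, 2.8, 17.2], 1], [[0, 0, 0], [0, 3.2, 17.2], 1], [[0, 0, 0], [0, 3.6, 17.2], 1], [[0, 0, 0], [0, 4.0, 17.2], 1], [[0, 0, 0], [0, 4.4, 17.2], 1], [[0, 0, 0], [0, 4.8, 17.2], 1], [[0, 0, 0], [0, 4.8, 17.2], 1], [[0, 0, 0], [0, 4.8, 17.2], 1]])

```text
time: 5.35
tool_pos: [0.5138, -0.0454, 0.0763]
tool_rot: [0.0, 0.998, 0.06, 0.0]
contact_force: [0.1, 0.2, -0.3]
gripper_width: -0.002
grasp_force: 0.1
```

```bash
python3 - <<'E'
from h import *
p=manip.grab_frame("wrist"); save(p,"w3")
for l in("marker_fin","pad_left","pad_right"):
    for d in manip.spot_point(p,l)[:1]: print(l,round(d["score"],2),cam2w(p,d["location"]).round(4))
s=manip.state(); print(s["time"],s["tool_pos"],s["contact_force"])
E
```

```text
marker_fin 0.62 [ 0.5199 -0.0685  0.0848]
pad_left 0.9 [ 0.5123 -0.0627  0.0641]
pad_right 0.66 [ 0.5184 -0.0779  0.0632]
5.55 [ 0.51378279 -0.04532184  0.07620772] [ 0.00130731  0.25057508 -0.12792225]
```

View pics/w3.png

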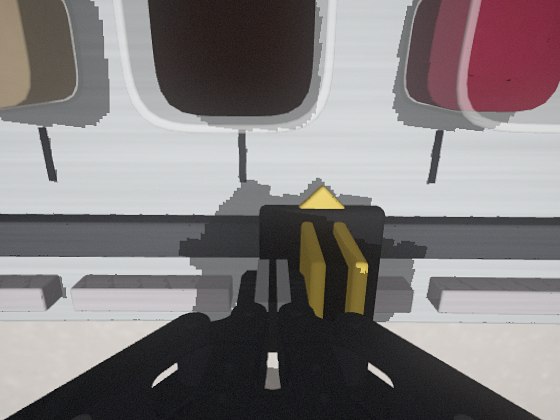

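Contact is made: the fin has moved about 15 mm, with the finger against the left pad at (313,270). About 67 mm remain, so I push 61 mm and then step finely.

apply_moves(moves=[[[0, 0, 0], [0, 0.4, 0], 1], [[0, 0, 0], [0, 0.8, 0], 1], [[0, 0, 0], [0, 1.2, 0], 1], [[0, 0, 0], [0, 1.6, 0], 1], [[0, 0, 0], [0, 2.0, 0], 1], [[0, 0, 0], [0, 2.4, 0], 1], [[0, 0, 0], [0, 2.8, 0], 1], [[0, 0, 0], [0, 3.2, 0], 1], [[0, 0, 0], [0, 3.6, 0], 1], [[0, 0, 0], [0, 4.0, 0], 1], [[0, 0, 0], [0, 4.4, 0], 1], [[0, 0, 0], [0, 4.8, 0], 1], [[0, 0, 0], [0, 5.1, 0], 1], [[0, 0, 0], [0, 5.4, 0], 1], [[0, 0, 0], [0, 5.6, 0], 1], [[0, 0, 0], [0, 5.8, 0], 1], [[0, 0, 0], [0, 6.0, 0], 1], [[0, 0, 0], [0, 6.1, 0], 1], [[0, 0, 0], [0, 6.1, 0], 1]])

```text
time: 7.45
tool_pos: [0.5212, -0.1062, 0.0762]
tool_rot: [0.0, 0.998, 0.06, 0.0]
contact_force: [0.5, -0.2, 0.1]
gripper_width: -0.0
grasp_force: 0.0
```

```bash
python3 - <<'E'
from h import *
p=manip.grab_frame("wrist"); save(p,"w4")
for l in("marker_fin","pad_left","pad_right","pin"):
    for d in manip.spot_point(p,l)[:1]: print(l,round(d["score"],2),cam2w(p,d["location"]).round(4))
s=manip.state(); print(s["time"],s["tool_pos"],s["contact_force"])
E
```

```text
marker_fin 0.91 [ 0.5237 -0.1285  0.0866]
pad_left 0.95 [ 0.5198 -0.1228  0.0648]
pad_right 0.69 [ 0.5259 -0.1382  0.0632]Traceback (most recent call last):
  File "<stdin>", line 4, in <module>
ValueError: it knows: marker_fin, milk_jug, pad_left, pad_right, tray, tub_berries, tub_oats, tub_pearls
```

View pics/w4.png

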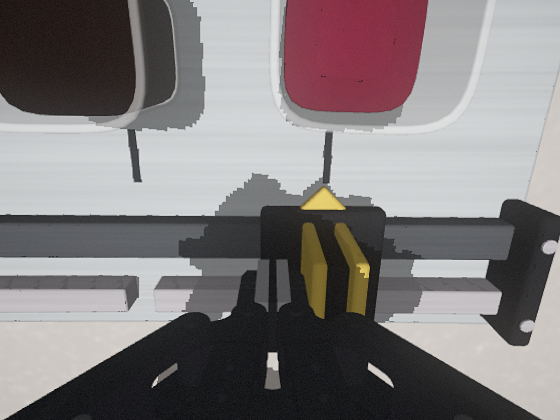

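The pointer (323,200) is just short of the pink tub's line (327,182), and the gap to the finger is unchanged, so it has not snapped yet. I ease forward 3 mm.

apply_moves(moves=[[[0, 0, 0], [0, 0.1, 0], 1], [[0, 0, 0], [0, 0.1, 0], 1], [[0, 0, 0], [0, 0.2, 0], 1], [[0, 0, 0], [0, 0.2, 0], 1], [[0, 0, 0], [0, 0.3, 0], 1], [[0, 0, 0], [0, 0.3, 0], 1], [[0, 0, 0], [0, 0.3, 0], 1]])

```text
time: 8.35
tool_pos: [0.5215, -0.1088, 0.0763]
tool_rot: [-0.0, 0.998, 0.06, 0.0]
contact_force: [-0.1, 0.3, 0.3]
gripper_width: 0.003
grasp_force: 0.0
```

```bash
python3 - <<'E'
from h import *
p=manip.grab_frame("wrist"); save(p,"w5")
for l in("marker_fin","pad_left","pad_right"):
    for d in manip.spot_point(p,l)[:1]: print(l,round(d["score"],2),cam2w(p,d["location"]).round(4))
s=manip.state(); print(s["time"],s["tool_pos"],s["contact_force"])
a=cv2.imread("pics/w4.png")[170:330,240:400];b=cv2.imread("pics/w5.png")[170:330,240:400]
cv2.imwrite("pics/ab.png",cv2.resize(np.hstack([a,b]),None,fx=2.5,fy=2.5))
E
```

```text
marker_fin 0.87 [ 0.5239 -0.133   0.0857]
pad_left 0.86 [ 0.5216 -0.1265  0.0649]
pad_right 0.87 [ 0.5271 -0.1449  0.0626]
8.55 [ 0.52147962 -0.10875898  0.0763109 ] [ 0.43898693  0.49817945 -0.60069957]
```

View pics/ab.png

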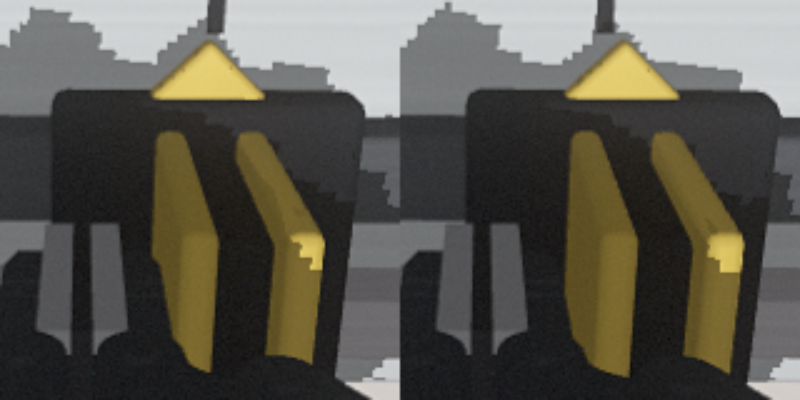

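Between the two frames the marker jumped about 6 px (3 mm) ahead of the finger, so the pin has snapped in. I back off, lift and verify.

apply_moves(moves=[[[0, 0, 0], [0, -1, 0], 1], [[0, 0, 0], [0, -2.5, 0], 1], [[0, 0, 0], [0, -4, 0], 1], [[0, 0, 0], [0, -4, -3], 1], [[0, 0, 0], [0, -4, -6], 1], [[0, 0, 0], [0, -4, -9], 1], [[0, 0, 0], [0, -4, -12], 1], [[0, 0, 0], [0, -4, -15], 1], [[0, 0, 0], [0, -4, -16], 1], [[0, 0, 0], [0, -4, -16], 1], [[0, 0, 0], [0, -4, -16], 1]])

```text
time: 9.65
tool_pos: [0.516, -0.0684, 0.2346]
tool_rot: [-0.0, 0.998, 0.06, -0.001]
contact_force: [-0.1, -0.8, 0.1]
gripper_width: -0.001
grasp_force: 0.0
```

```bash
python3 - <<'E'
from h import *
p=manip.grab_frame("wrist"); save(p,"w6")
for l in("marker_fin","pad_left","pad_right","tray","tub_berries"):
    for d in manip.spot_point(p,l)[:2]: print(l,round(d["score"],2),cam2w(p,d["location"]).round(4))
s=manip.state(); print(s["time"],s["tool_pos"],s["contact_force"])
cv2.imwrite("pics/c6.png",cv2.resize(cv2.imread("pics/w6.png")[90:250,170:430],None,fx=3,fy=3,interpolation=cv2.INTER_CUBIC))
E
```

```text
marker_fin 0.62 [ 0.5222 -0.1348  0.0865]
pad_left 0.72 [ 0.5219 -0.1286  0.0646]
pad_right 0.96 [ 0.5232 -0.1442  0.0645]
tray 0.74 [ 0.5058 -0.0291  0.0044]
tub_berries 0.63 [ 0.3501 -0.1376  0.0004]
tub_berries 0.6 [ 0.6307 -0.1267  0.0058]
9.95 [ 0.51619492 -0.06896387  0.2349878 ] [-0.15297936 -0.43289261  0.96426668]
```

View pics/c6.png

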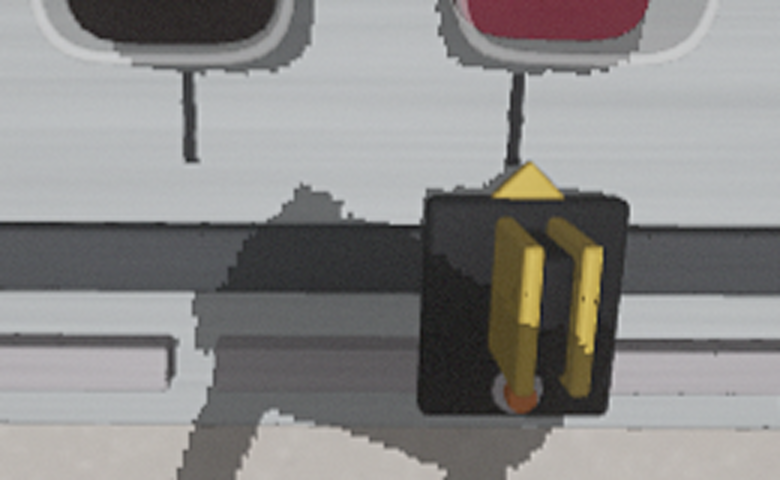

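The pointer lines up with the pink tub's line once parallax is allowed for (pointer 530,162; line 513,162). The measured marker position is about -0.109 m, and the robot is clear, so I hand in.

```bash
python3 -c "from plant import manip; print(manip.job_done())"
```

```text
the job is handed in; nothing more can be done
None
```

I pushed the marker into the -0.11 m notch in front of the dark pink berries tub and handed the job in. It measured about -0.109 m, it jumped ahead of the finger as the pin snapped in, and the arm is clear; I got no verdict back, and I could not read the pin drop directly.

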